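# Tap the jig block home against the hidden stop

### The job

Take the tapping bar from its black mat and, with the bar only, gently nudge the wooden jig block along the slide until it meets the stop hidden under the blue cover, then seat it there with a steady press of about 15 N for a second; never push it with more than 20 N. Then lay the bar back on its mat, leave the block home against the stop and everything else as it stands.

Things in the scene. Friction and masses are not known exactly. Their poses are not given: they have to be found in the camera images.
- stop_slide: Slide fixture fixed to the bench: aluminium plate 185 x 110 x 10 mm, a straight channel 47 mm wide between steel rails (tops 36 mm above the bench), a blue cover over its far part. Origin on the channel's centre line at bench height, below the cover's mouth; +x points along the channel into the cover (the tapping direction), +z up. Plate from x = -80 to +105 mm; channel floor at z = 10 mm.
- slide_mouth (a point): Centre of the cover's open mouth, 32.5 mm above the bench; axes as the slide. The cover runs 104 mm on from here, 102 mm wide, top 66 mm above the bench. A rigid steel stop is fixed inside: unseen, its depth differs each time and is not given. From the start the block travels 20 to 65 mm to it, and then still projects 10 mm or more from the mouth. It is felt as a clear rise of force above the drag.
- pad_face (a point): Face of the sprung brass pad in the channel's side, just before the mouth. It drags on the block: sliding it takes about 1 to 7 N, and it stays where it is left. Move the block slowly, 10 mm/s or less: met at 20 mm/s or more, the rigid stop gives a jolt of 20 N or more that the wrist force reading hardly shows. The bar slips little in a firm grip.
- block_center (a point): Centre (half-way up) of the wooden jig block: 75 mm along the channel, 45 mm wide, 45 mm high, 0.14 to 0.28 kg, on the channel floor, its leading end just inside the cover. Its y axis lies along the channel. The rear end face, the one to tap, is 37.5 mm from the centre towards the slide's -x, from 10 to 55 mm above the bench. Only the bar may touch it, not the fingers.
- bar_center (a point): Middle of the tapping bar, on its long axis, half-way up (15 mm above what it lies on). Along its x axis: wooden handle 24 mm wide, 30 mm high, from x = -62 to +32 mm (grip it near the origin, across the width), 16 mm steel neck, white plastic head 29 mm across whose flat front face is at x = +85 mm. z up; 0.15 kg.
- tool_mat (a point): Centre of the top of the black rubber tool mat, fixed on the bench, 220 x 100 mm, 4 mm thick, long along its x axis. The bar starts on it and is laid back on it, flat on its handle, either way round, its middle within 40 mm along and 25 mm across of this centre.
- glue_stick: Bystander: standing glue stick, 26 mm across, 87 mm high; origin under it.
- red_tape: Bystander: roll of red tape lying flat, 76 mm across, 19 mm high; origin under it.
- carton: Bystander: small carton with brown top, 61 x 94 x 44 mm; origin under it.
There are look-alikes about, which are no part of the job. There is more than one size of the part that bears bar_center; the job needs the larger.

How it is judged:
By the outcome, as a careful person would: the job done as asked, in the order asked, and still so for the second after the job is handed in, with the robot touching nothing.
It also fails if it takes over 69 s, if anything falls off the work surface, if the arm or the gripper's body presses on something with over 40 N, if the wrist force passes 120 N, or if a joint passes its speed limit or range.

### The arm

A 7-joint arm with a two-finger parallel gripper is mounted at the origin on a cart in front of the work surface, level with it; the furniture and walls round the work are solid. World frame = base frame: x ahead of the robot, y to its left, z up, the work surface at z = 0. Lengths are in m, angles in rad, forces in N, time in s.
With the tool pointing down it reaches from about 0.425 to 0.925 m from the base axis. Payload 6.8 kg.
Tool frame: the origin (TCP) lies at the centre of the arm's flange, where the gripper is bolted on; the fingertips stand 173 mm ahead of it and the grasp point (between the pads) lies 155 mm ahead of it (r.hold_point_z is the distance from the TCP to the grasp point, in m); z points along the fingers, x is the direction in which the jaws open and shut, and the axes are right-handed (so a half turn about z gives the same grasp; the last joint's range is limited). The gripper opens to 85 mm and grips with 20 to 120 N. Pads are 22 mm wide; open, the fingers measure 114 mm over their backs; the gripper's body (76 mm by 85 mm) begins 54 mm behind the grasp point. The pads swing forward as they close: fully open they stand 13 mm farther back than shut.
Start: joints at [1.146, 0.477, 0.022, 1.555, -0.011, 1.109, -0.083], TCP at [0.21, -0.641, 0.405] pointing down, gripper open.
Joint ranges: [-2.96, 2.96], [-0.34, 2.1], [-1.41, 1.46], [0.24, 2.44], [-1.37, 4.51], [0.17, 1.92], [-2.96, 2.96]. Speed limits (rad/s): [2.39, 2.39, 3.14, 3.14, 3.14, 3.14, 3.14].

### API

Orientations are given as a rotation vector (axis times angle).
In Python, from bench import r gives the robot as it stands.
- The arm moves only by the tool apply_moves, never from a script. Its arguments are lists of equal length, an entry for each row: "dp": the shift along the tool's x, y, z scaled (see below), a list of three; "twist": the turn, a rotation vector about the tool's x, y, z scaled (see below), a list of three; "jaw": the closure in counts, from 0 (fully open) to 255 (shut). In form: {"dp": [[x, y, z], ...], "twist": [[rx, ry, rz], ...], "jaw": [jaw, ...]}. A call has 1 to 20 rows; each row shifts and turns the pose as measured when the row begins, along the tool's axes as they then stand; what a row does not reach is not made up. The controller multiplies each number of a shift by 12 cm and each number of a turn by 120 degrees. A row lasts 1/10 s, in which the tool goes at most 50 mm and 8.59 degrees, less where a joint would pass 70% of its speed; a pose out of reach is approached as far as the arm can. A call with a number of a shift or a turn outside -1 to 1 is refused whole. A call with a gripper value outside its range is refused whole. The fingers move at their own pace and stop on an object; "grip_force" is the grip in N (left out, the last holds). Time passes only in rows, so rows that do not move let the fingers close. It gives the time, the measured TCP pose, the force and the opening at its end, in the units of the state.
- r.get_obs(): the state, without advancing time (a new reading comes with each control period).
- r.grab_frame(name): name is "scene" or "side" or "wrist"; returns a dict with "color" (400x640x3 uint8, red, green, blue), "z_map" (400x640 float32, m along the optical axis (not along the pixel's ray), 0 where there is no reading), "intrinsics" (3x3 intrinsics, pixels), "R" (3x3) and "t" (3): a world point X has camera coordinates R X + t; the wrist camera has in their place "hand_eye" (4x4, takes a point from camera to tool coordinates, whose origin is the TCP and whose axes are the tool frame's). Camera axes: x right, y down, z forward; pixel columns grow to the right and rows downward; lengths in m; the calibration is good to about 2 mm. A picture is of the moment at which its call begins: read the wrist's pose just before it.
- r.hand_in(): hands the job in, once; it reports no verdict.
The state is a dict: "clock": time; "joints": joint angles; "qvel": joint speeds; "tau": joint torques, N m; "tcp_pos": TCP position; "orientation": TCP orientation; "contact_force": force on the tool from outside, world axes, zero at the start; "moment": the same for the moment, N m; "grip_width": finger opening in m.
Only numpy, scipy, OpenCV 4.12 (cv2) and the standard library are available. Lean on these libraries where they do the work, as an engineer would, in place of code of your own. Each camera call takes 0.05 s, during which the arm holds its last target.

## Working session

There is one attempt and no reset: what is moved stays moved. The work goes in short steps, Python scripts to look and compute and a tool call to move; the robot and the scene stay as the last step left them, time stands still between calls to the robot, and variables do not carry over. Pictures are saved under pics/ and viewed, and the job is handed in when it is done.

Besides the shell and the picture viewer there is one more tool, called after "Request:" as name(argument=value, ...) on one line, values as JSON. apply_moves: Moves the arm, as the interface text tells. Shifts and turns lie within -1 to 1; 1 stands for 12 cm of shift or 120 degrees of turn. Its arguments: {"type":"object","properties":{"dp":{"type":"array"},"twist":{"type":"array"},"jaw":{"type":"array"},"grip_force":{"type":"number"}},"required":["dp","twist","jaw"]}

```bash
mkdir -p pics; ls; python3 - <<'E'
from bench import r
import cv2,numpy as np
o=r.get_obs();print(o)
for n in ["scene","side","wrist"]:
    f=r.grab_frame(n);np.savez(f"f_{n}0.npz",**f)
    cv2.imwrite(f"pics/{n}0.png",f["color"][:,:,::-1])
    print(n,f["intrinsics"],f.get("R"),f.get("t"),f.get("hand_eye"))
E
```

```text
pics
{'clock': 0.0, 'joints': array([ 1.14591408,  0.47779437,  0.02235314,  1.55644998, -0.01151065,
        1.1092968 , -0.08309052]), 'qvel': array([-0.00030381, -0.00027898, -0.00039696, -0.00069987, -0.0008534 ,
       -0.00060483, -0.0016576 ]), 'tau': array([-7.56933168e-04, -5.96438742e+01,  1.60780393e+00, -2.81191939e+01,
        1.24926565e-02,  9.35811287e-03, -3.12930081e-05]), 'tcp_pos': array([ 0.21018635, -0.64115081,  0.40373015]), 'orientation': array([-2.54325788e+00,  1.84266574e+00,  2.42999625e-03]), 'contact_force': array([-0.10515996,  0.30595215, -0.85980814]), 'moment': array([ 0.01328737, -0.04341588, -0.00243658]), 'grip_width': 0.0852527444828561}
scene [[513.08195764   0.         321.71368855]
 [  0.         513.08195764 195.4155405 ]
 [  0.           0.           1.        ]] [[-0.66170836 -0.74972812 -0.00705689]
 [-0.54190068  0.48474267 -0.6865626 ]
 [ 0.51815606 -0.45048008 -0.72703645]] [0.37497813 0.37074133 0.99269716] None
side [[519.88125477   0.         324.75206196]
 [  0.         519.88125477 198.06894557]
 [  0.           0.           1.        ]] [[-0.96218693 -0.27197338  0.0150596 ]
 [-0.16600951  0.54168034 -0.82402867]
 [ 0.21595638 -0.79536965 -0.56634791]] [0.59213193 0.14812854 1.02221301] None
wrist [[336.49636526   0.         321.24592611]
 [  0.         336.49636526 201.7243575 ]
 [  0.           0.           1.        ]] None None [[ 9.99999934e-01 -9.92622958e-06 -3.62357701e-04  6.57445499e-04]
 [ 1.05475710e-04  9.64340381e-01  2.64665106e-01 -6.84688166e-02]
 [ 3.46809037e-04 -2.64665127e-01  9.64340319e-01  3.08542425e-02]
 [ 0.00000000e+00  0.00000000e+00  0.00000000e+00  1.00000000e+00]]
```

View pics/scene0.png

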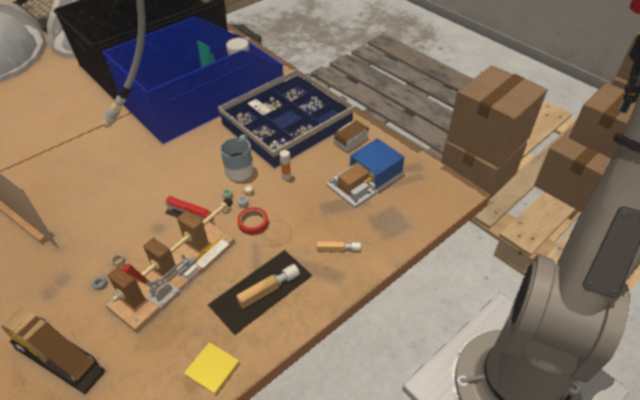

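View pics/side0.png

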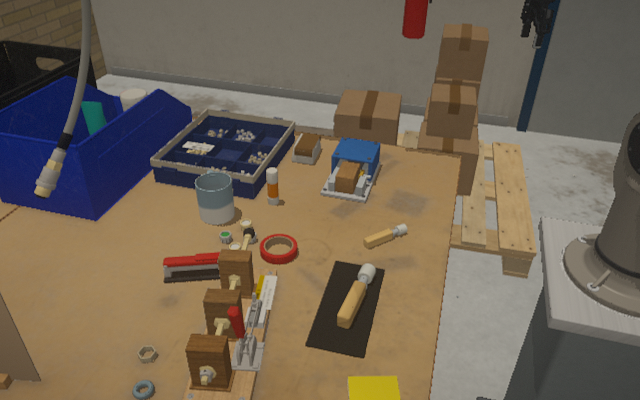

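View pics/wrist0.png

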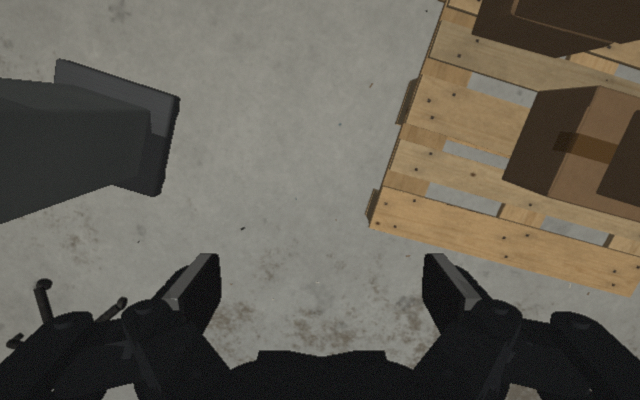

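The scene view shows the big bar on the black mat at (260,290), the small look-alike at (340,246), and the slide with its blue cover at (370,170). Next I'll measure them.

```bash
cat > h.py <<'E'
import numpy as np,cv2
from scipy.spatial.transform import Rotation as Ro
def cloud(f,o=None):
    K=f["intrinsics"];z=f["z_map"];v,u=np.mgrid[:400,:640]
    c=np.stack([(u-K[0,2])/K[0,0]*z,(v-K[1,2])/K[1,1]*z,z],-1)
    if "R" in f: return (c-f["t"])@f["R"]
    H=f["hand_eye"];p=c@H[:3,:3].T+H[:3,3]
    return p@Ro.from_rotvec(o["orientation"]).as_matrix().T+o["tcp_pos"]
def ld(n): return dict(np.load(n))
E
python3 - <<'E'
from h import *
for n in ["scene","side"]:
    f=ld(f"f_{n}0.npz");P=cloud(f);c=f["color"].astype(int);z=f["z_map"]
    hsv=cv2.cvtColor(f["color"],cv2.COLOR_RGB2HSV)
    def rep(name,m):
        m=m&(z>0);k,l,s,_=cv2.connectedComponentsWithStats(m.astype(np.uint8))
        for i in range(1,k):
            if s[i,4]<40: continue
            q=P[l==i]; r=cv2.minAreaRect((q[:,:2]*1000).astype(np.float32))
            print(n,name,s[i],q.mean(0).round(4),"z",np.percentile(q[:,2],[2,50,98]).round(4),np.round(r[0],1),np.round(r[1],1),round(r[2],1))
    on=(abs(P[...,0])<1.2)&(abs(P[...,1])<1)
    x0,x1,y0,y1=dict(scene=(200,420,135,335),side=(300,420,130,360))[n]
    win=np.zeros((400,640),bool);win[y0:y1,x0:x1]=1
    rep("black",win&(c.max(-1)<50)&(abs(P[...,2])<.02))
    rep("blue",win&(hsv[...,0]>100)&(hsv[...,0]<125)&(hsv[...,1]>150)&(c[...,2]>90))
    rep("top55",win&(abs(P[...,2]-.055)<.005))
    rep("top66",win&(abs(P[...,2]-.066)<.005))
    rep("rail36",win&(abs(P[...,2]-.036)<.004))
    rep("plate",win&(abs(P[...,2]-.010)<.004))
    rep("bar",win&(P[...,2]>.010)&(P[...,2]<.05))
    rep("white",win&(hsv[...,1]<40)&(c.min(-1)>150)&(P[...,2]>.008))
    w=f["color"][y0:y1,x0:x1,::-1]
    k=min(800/w.shape[1],600/w.shape[0]);cv2.imwrite(f"pics/{n}0z.png",cv2.resize(w,None,fx=k,fy=k,interpolation=2))
E
```

```text
scene blue [353 142  46  29 753] [ 0.5954 -0.219   0.067 ] z [0.0633 0.0669 0.0707] [ 594.5 -220. ] [93.1 97.8] 1.5
scene top55 [247 135  63  22 187] [ 0.8198 -0.057   0.0548] z [0.0501 0.0547 0.0599] [819.9 -59.3] [174.   84.9] 47.2
scene top55 [224 147  23   8  61] [0.8788 0.0383 0.0552] z [0.0508 0.055  0.0596] [877.8  39.2] [59.6 19.5] 63.8
scene top55 [222 157  30  13  83] [0.8254 0.0695 0.0549] z [0.0503 0.0545 0.0596] [829.5  66. ] [77.1 34.5] 57.7
scene top55 [374 159  30  20  75] [ 0.5473 -0.2149  0.0549] z [0.0503 0.0549 0.06  ] [ 549.5 -216.1] [ 11.4 103.5] 0.3
scene top55 [338 163  31  23 372] [ 0.5958 -0.1339  0.0555] z [0.051  0.0558 0.0593] [ 598.  -136.4] [76.9 48. ] 89.3
scene top66 [252 135  37  19  97] [ 0.8189 -0.0388  0.0651] z [0.0611 0.0649 0.0703] [827.5 -32.6] [107.1  48.4] 31.0
scene top66 [ 350  138   55   39 1057] [ 0.5945 -0.2187  0.0667] z [0.0622 0.0667 0.0702] [ 596.2 -221. ] [106.8 107.1] 88.8
scene top66 [223 143  26  11  78] [0.8765 0.0385 0.0661] z [0.0614 0.0663 0.0706] [873.9  39.6] [67.3 26.8] 62.9
scene top66 [222 156  29  10  78] [0.8223 0.067
[... 6173 characters left out ...]
1.2] 12.4
side bar [ 328  149   52   48 1033] [ 0.5888 -0.1409  0.0296] z [0.0112 0.0311 0.0489] [ 597.5 -185.7] [183.2 102. ] 89.4
side bar [363 224  44  22 319] [0.4771 0.0368 0.0161] z [0.0104 0.0167 0.0203] [475.   32.4] [105.4  18.4] 47.2
side bar [337 264  39  64 983] [0.4924 0.2365 0.027 ] z [0.0118 0.0294 0.0333] [494.3 224.8] [149.3  27.9] 83.0
side white [329 167  10  15  50] [ 0.6315 -0.1297  0.033 ] z [0.0306 0.0326 0.0357] [ 632.5 -135.5] [10.3 68.9] 3.9
side white [357 175  13  12  60] [ 0.5616 -0.1288  0.032 ] z [0.0259 0.0326 0.035 ] [ 560.8 -133.3] [67.4 14.4] 83.8
side white [360 264  14  10  83] [0.4875 0.1659 0.0299] z [0.0267 0.0301 0.0324] [488.1 166.7] [26.  17.1] 75.8
```

```bash
ls pics
```

```text
scene0.png
scene0z.png
side0.png
side0z.png
wrist0.png
```

Request:
apply_moves(dp=[[0, 0, 0], [0, 0, 0], [0, 0, 0], [0, 0, 0], [0, 0, 0], [0, 0, 0], [0, 0, 0], [0, 0, 0], [0, 0, 0], [0, 0, 0]], twist=[[0, 0, -0.07], [0, 0, -0.07], [0, 0, -0.07], [0, 0, -0.07], [0, 0, -0.07], [0, 0, -0.07], [0, 0, -0.07], [0, 0, -0.07], [0, 0, -0.04], [0, 0, 0]], jaw=[0, 0, 0, 0, 0, 0, 0, 0, 0, 0])

```text
clock: 1.15
tcp_pos: [0.2096, -0.64, 0.3994]
orientation: [-3.132, -0.058, 0.006]
contact_force: [-0.3, -1.3, 0.6]
grip_width: 0.0856
```

View pics/scene0z.png

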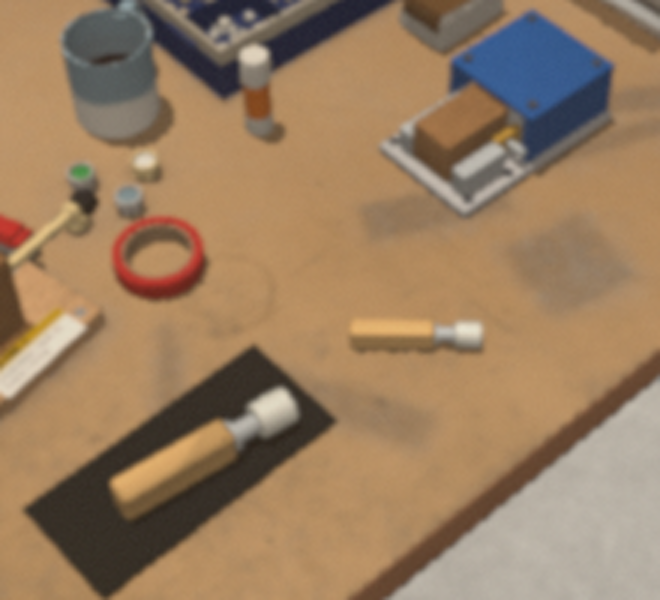

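Request:
apply_moves(dp=[[0.22, -0.333, 0], [0.22, -0.333, 0], [0.22, -0.333, 0], [0.22, -0.333, 0], [0.22, -0.333, 0], [0.22, -0.333, 0], [0.22, -0.333, 0], [0.22, -0.333, 0], [0.22, -0.333, 0], [0.22, -0.333, 0], [0.22, -0.333, 0], [0.22, -0.333, 0], [0.22, -0.333, 0], [0.22, -0.333, 0], [0, 0, 0], [0, 0, 0]], twist=[[0, 0, 0.01], [0, 0, 0.01], [0, 0, 0], [0, 0, 0], [0, 0, 0], [0, 0, 0], [0, 0, 0], [0, 0, 0], [0, 0, 0], [0, 0, 0], [0, 0, 0], [0, 0, 0], [0, 0, 0], [0, 0, 0], [0, 0, 0], [0, 0, 0]], jaw=[0, 0, 0, 0, 0, 0, 0, 0, 0, 0, 0, 0, 0, 0, 0, 0])

```text
clock: 2.75
tcp_pos: [0.6035, -0.0693, 0.3991]
orientation: [-3.131, 0.091, 0.008]
contact_force: [0.3, -1.4, 0.2]
grip_width: 0.0852
```

```bash
cat > snap.py <<'E'
import sys
from bench import r
from h import *
def snap(n,tag):
    o=r.get_obs();f=r.grab_frame(n);np.savez(f"f_{n}{tag}.npz",**f);np.savez(f"o_{tag}.npz",**o)
    cv2.imwrite(f"pics/{n}{tag}.png",f["color"][:,:,::-1]);return o,f
if __name__=="__main__":
    o,f=snap(sys.argv[1],sys.argv[2])
    print(o["clock"],o["tcp_pos"].round(4),"xaxis",Ro.from_rotvec(o["orientation"]).as_matrix().round(4).tolist(),o["contact_force"].round(2),o["moment"].round(2),o["grip_width"],o["joints"].round(2))
E
python3 snap.py wrist 1
```

```text
2.75 [ 0.6035 -0.0693  0.3991] xaxis [[0.9983, -0.0583, -0.0047], [-0.0582, -0.9983, 0.0092], [-0.0052, -0.0089, -0.9999]] [ 0.33 -1.42  0.25] [-0.04  0.01 -0.01] 0.08520881094914189 [ 0.4   0.42 -0.51  1.7   0.21  1.08 -0.23]
```

View pics/wrist1.png

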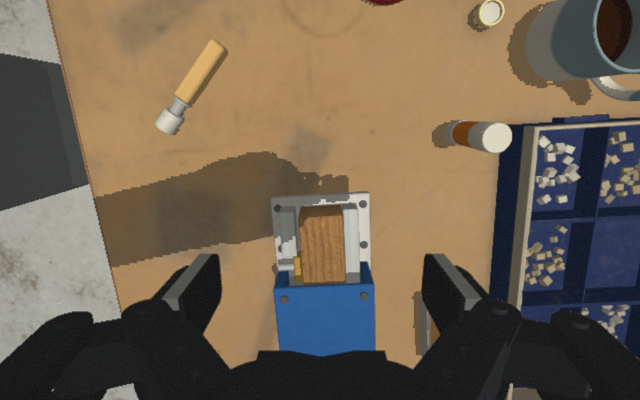

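The wrist view shows the block's rear top edge at about (301–344,206), the plate corners at (272,197) and (369,192), and the cover mouth edge near v=283. I'll cast rays from these.

```bash
python3 - <<'E'
from h import *
f=ld("f_wrist1.npz");o=ld("o_1.npz");P=cloud(f,o)
hsv=cv2.cvtColor(f["color"],cv2.COLOR_RGB2HSV).astype(int);z=f["z_map"]
def rep(name,m,a=200):
    m=m&(z>0);k,l,s,_=cv2.connectedComponentsWithStats(m.astype(np.uint8))
    for i in range(1,k):
        if s[i,4]<a: continue
        q=P[l==i]; r=cv2.minAreaRect((q[:,:2]*1000).astype(np.float32))
        print(name,s[i],q.mean(0).round(4),"z",np.percentile(q[:,2],[2,50,98]).round(4),np.round(r[0],1),np.round(r[1],1),round(r[2],1))
        print("   y pct",np.percentile(q[:,1],[.5,2,98,99.5]).round(4),"x",np.percentile(q[:,0],[.5,2,98,99.5]).round(4))
        return l==i
win=np.zeros((400,640),bool);win[185:300,265:385]=1
b=rep("block",win&(abs(P[...,2]-.055)<.004)&(hsv[...,0]<20)&(hsv[...,1]>80))
rep("cover",win&(abs(P[...,2]-.066)<.004))
rep("rail",win&(abs(P[...,2]-.036)<.003)&(np.arange(640)[None]>340),100)
rep("rail",win&(abs(P[...,2]-.036)<.003)&(np.arange(640)[None]<303),100)
rep("plate",win&(P[...,2]>.007))
# block edges slope
for rows in [range(212,275)]:
    L=[];R=[]
    for v in rows:
        u=np.where(b[v])[0]; L.append(P[v,u[0],:2]);R.append(P[v,u[-1],:2])
    for e in (L,R):
        e=np.array(e);p=np.polyfit(e[:,1],e[:,0],1);print("edge slope deg",np.degrees(np.arctan(p[0])),np.polyval(p,[-.1,-.16]))
E
cat >> h.py <<'E'
E
python3 - <<'E'
import cv2
i=cv2.imread("pics/wrist1.png")[180:305,255:395];cv2.imwrite("pics/w1z.png",cv2.resize(i,None,fx=4.5,fy=4.5,interpolation=cv2.INTER_CUBIC))
E
```

```text
block [ 298  214   48   71 2999] [ 0.6003 -0.1342  0.0547] z [0.0528 0.0548 0.0563] [ 600.1 -135.9] [44.2 74.4] 0.4
   y pct [-0.1723 -0.1708 -0.0999 -0.0991] x [0.5784 0.5791 0.6213 0.622 ]
cover [ 273  282  102   18 1552] [ 0.6022 -0.1758  0.0656] z [0.0628 0.0657 0.0687] [ 599.5 -177.3] [ 18.7 101.5] 89.3
   y pct [-0.1861 -0.1849 -0.1687 -0.1685] x [0.5498 0.5517 0.6488 0.6501]
rail [ 342  208   19   75 1096] [ 0.6315 -0.1391  0.0358] z [0.0343 0.0358 0.0373] [ 630.9 -141.4] [85.  16.8] 89.8
   y pct [-0.1827 -0.1813 -0.1002 -0.0991] x [0.6237 0.6239 0.639  0.6393]
rail [279 211  24  71 873] [ 0.5663 -0.1318  0.0356] z [0.0338 0.0356 0.0373] [ 565.5 -139.2] [19.3 81.5] 4.3
   y pct [-0.1786 -0.1763 -0.0994 -0.0988] x [0.5566 0.5571 0.5757 0.5762]
plate [  271   192   104   108 10204] [ 0.6009 -0.1376  0.0398] z [0.0086 0.0372 0.0666] [ 599.8 -143. ] [108.8 110.1] 89.6
   y pct [-0.185  -0.1834 -0.0907 -0.0893] x [0.546  0.5486 0.6515 0.6539]Traceback (most recent call last):
  File "<stdin>", line 22, in <module>
IndexError: index 0 is out of bounds for axis 0 with size 0
```

View pics/w1z.png

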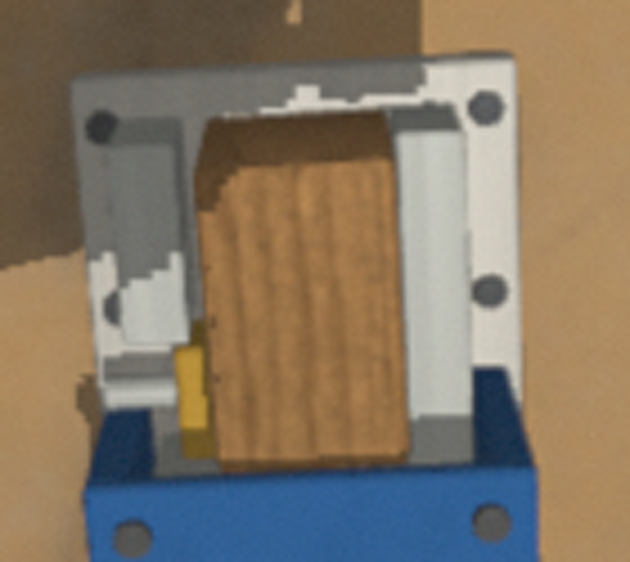

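Slide axis lies along world −y at x≈0.600, with the mouth at y≈−0.1685 and the block's rear face at y≈−0.0985. Next I'll go over the bar.

Request:
apply_moves(dp=[[-0.15, -0.35, 0.07], [-0.15, -0.35, 0.07], [-0.15, -0.35, 0.07], [-0.15, -0.35, 0.07], [-0.15, -0.35, 0.07], [-0.15, -0.35, 0.07], [-0.15, -0.35, 0.07], [0, 0, 0], [0, 0, 0]], twist=[[0, 0, 0.015], [0, 0, 0.012], [0, 0, 0], [0, 0, 0], [0, 0, 0], [0, 0, 0], [0, 0, 0], [0, 0, 0], [0, 0, 0]], jaw=[0, 0, 0, 0, 0, 0, 0, 0, 0])

```text
clock: 3.7
tcp_pos: [0.5101, 0.231, 0.3406]
orientation: [-3.13, 0.243, 0.003]
contact_force: [-0.2, -0.9, -0.4]
grip_width: 0.0851
```

```bash
python3 snap.py wrist 2; python3 - <<'E'
from h import *
f=ld("f_wrist2.npz");o=ld("o_2.npz");P=cloud(f,o);z=f["z_map"];c=f["color"].astype(int)
hsv=cv2.cvtColor(f["color"],cv2.COLOR_RGB2HSV).astype(int)
reg=(abs(P[...,0]-.49)<.07)&(abs(P[...,1]-.225)<.13)&(z>0)
def rect(n,m):
    k,l,s,_=cv2.connectedComponentsWithStats(m.astype(np.uint8));i=1+np.argmax(s[1:,4]);q=P[l==i]
    r=cv2.minAreaRect((q[:,:2]*1000).astype(np.float32));print(n,s[i],q.mean(0).round(4),np.percentile(q[:,2],[2,50,98]).round(4),np.round(r[0],1),np.round(r[1],1),round(r[2],2));return l==i
rect("mat",reg&(c.max(-1)<70))
rect("bar",reg&(P[...,2]>.012)&(P[...,2]<.06))
h=rect("handle",reg&(P[...,2]>.026)&(P[...,2]<.045)&(hsv[...,1]>80)&(hsv[...,0]<25))
q=P[h][:,:2];m=q.mean(0);w,v=np.linalg.eigh(np.cov((q-m).T));print("handle",m,v[:,1],np.degrees(np.arctan2(v[1,1],v[0,1])), ((q-m)@v[:,1]).min(),((q-m)@v[:,1]).max(),np.ptp((q-m)@v[:,0]))
rect("head",reg&(P[...,2]>.012)&(hsv[...,1]<50)&(c.min(-1)>110))
E
```

```text
3.7 [0.5101 0.231  0.3406] xaxis [[0.988, -0.1543, -0.0017], [-0.1543, -0.988, 0.002], [-0.0019, -0.0017, -1.0]] [-0.2  -0.89 -0.38] [-0.01 -0.03  0.  ] 0.0850859669864789 [-0.08  0.42 -0.57  1.87  0.28  0.93 -0.94]
mat [    0   254   512   146 36236] [0.4953 0.2444 0.2402] [0.1897 0.2455 0.2622] [499.9 237.7] [ 32.6 125.1] 81.78
bar [ 285  114   40  167 4582] [0.4962 0.2284 0.0316] [0.0209 0.0329 0.035 ] [494.6 223.8] [147.2  28.3] 84.71
handle [ 285  114   35  112 3113] [0.4985 0.2525 0.0332] [0.0292 0.0335 0.0352] [497.8 250. ] [94.2 24.1] 83.96
handle [0.49845767 0.25246448] [0.10506851 0.99446499] 83.96888640325633 -0.04959214325359805 0.044650273614934934 0.024114835061468727
head [ 294  224   31   57 1298] [0.4907 0.1736 0.0289] [0.0216 0.0296 0.0338] [490.3 176.1] [51.6 27.4] 84.14
```

View pics/wrist2.png

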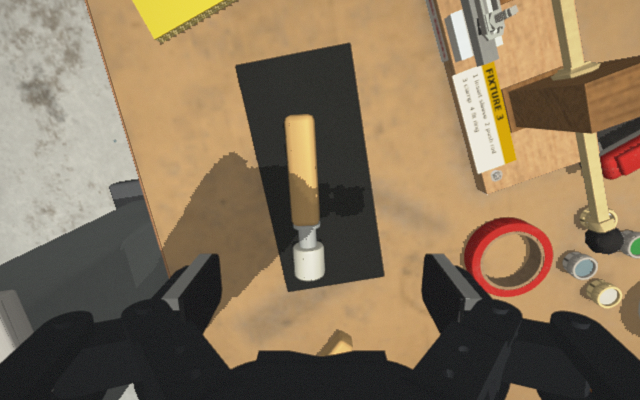

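The wrist view shows the bar at (305,195), with its handle on top and its head at (309,262). The mat corners are (236,65), (349,44), (383,276) and (289,291). I'll approach in two stages.

Request:
apply_moves(dp=[[0, 0, 0], [0, 0, 0], [-0.058, -0.06, 0.2], [-0.058, -0.06, 0.2], [0, 0, 0.2], [0, 0, 0.2], [0, 0, 0], [0, 0, 0]], twist=[[0, 0, -0.022], [0, 0, 0], [0, 0, 0], [0, 0, 0], [0, 0, 0], [0, 0, 0], [0, 0, 0], [0, 0, 0]], jaw=[0, 0, 0, 0, 0, 0, 0, 0])

```text
clock: 4.55
tcp_pos: [0.5044, 0.2335, 0.2446]
orientation: [3.133, -0.221, 0.008]
contact_force: [-0.1, -0.2, -0.3]
grip_width: 0.0854
```

```bash
python3 - <<'E'
from h import *
f=ld("f_wrist2.npz");o=ld("o_2.npz")
K=f["intrinsics"];H=f["hand_eye"];R=Ro.from_rotvec(o["orientation"]).as_matrix()
def ray(u,v,zz):
    d=R@H[:3,:3]@np.array([(u-K[0,2])/K[0,0],(v-K[1,2])/K[1,1],1]);c=R@H[:3,3]+o["tcp_pos"];return c+d*(zz-c[2])/d[2]
C=np.array([ray(u,v,.004) for u,v in [(236,65),(350,44),(383,276),(289,291)]]);print(C.round(4),C.mean(0))
print(np.linalg.norm(np.diff(C[[0,1,2,3,0]],axis=0),axis=1))
E
python3 snap.py wrist 3
```

```text
[[0.4556 0.3448 0.004 ]
 [0.5533 0.3461 0.004 ]
 [0.5577 0.1291 0.004 ]
 [0.4616 0.127  0.004 ]] [0.50706329 0.23675433 0.004     ]
[0.09772463 0.21697119 0.09611695 0.21782024]
4.55 [0.5044 0.2335 0.2446] xaxis [[0.9901, -0.1404, 0.0052], [-0.1404, -0.9901, -0.0013], [0.0053, 0.0006, -1.0]] [-0.07 -0.17 -0.33] [ 0.04 -0.02  0.05] 0.0853734564156524 [-0.14  0.54 -0.52  1.94  0.39  0.75 -1.03]
```

View pics/wrist3.png

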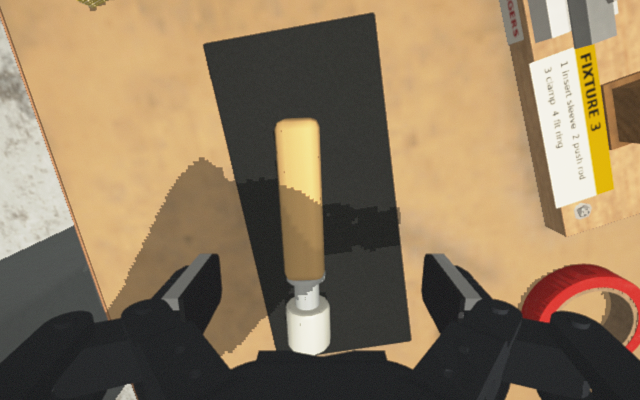

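Request:
apply_moves(dp=[[-0.08, -0.105, 0], [0, 0, 0], [0, 0, 0]], twist=[[0, 0, -0.018], [0, 0, 0], [0, 0, 0]], jaw=[0, 0, 0])

```text
clock: 4.9
tcp_pos: [0.4972, 0.2484, 0.2479]
orientation: [-3.136, 0.16, -0.015]
contact_force: [-0.3, -0.1, -0.4]
grip_width: 0.0854
```

```bash
python3 snap.py wrist 4; python3 - <<'E'
from h import *
f=ld("f_wrist4.npz");o=ld("o_4.npz");P=cloud(f,o);z=f["z_map"]
hsv=cv2.cvtColor(f["color"],cv2.COLOR_RGB2HSV).astype(int)
m=(abs(P[...,0]-.49)<.05)&(abs(P[...,1]-.225)<.1)&(z>0)&(P[...,2]>.026)&(P[...,2]<.045)&(hsv[...,1]>80)&(hsv[...,0]<25)
q=P[m];r=cv2.minAreaRect((q[:,:2]*1000).astype(np.float32));print(r)
E
```

```text
4.9 [0.4972 0.2484 0.2479] xaxis [[0.9948, -0.1018, 0.0099], [-0.1018, -0.9948, 0.0006], [0.0098, -0.0016, -1.0]] [-0.3  -0.06 -0.45] [-0.    0.03 -0.04] 0.08541378218441352 [-0.16  0.54 -0.53  1.94  0.4   0.75 -1.02]
((497.8086853027344, 250.6736297607422), (93.16239166259766, 24.09404754638672), 84.06698608398438)
```

Request:
apply_moves(dp=[[0, 0, 0.18], [0, 0, 0.18], [0, 0, 0.12], [0, 0, 0.05], [0, 0, 0]], twist=[[0, -0.005, 0], [0, 0, 0], [0, 0, 0], [0, 0, 0], [0, 0, 0]], jaw=[0, 0, 0, 0, 0])

```text
clock: 5.45
tcp_pos: [0.4986, 0.2501, 0.1848]
orientation: [-3.133, 0.159, -0.006]
contact_force: [0.0, 0.3, 0.1]
grip_width: 0.0851
```

```bash
python3 snap.py wrist 5
```

```text
5.45 [0.4986 0.2501 0.1848] xaxis [[0.9949, -0.1012, 0.0042], [-0.1012, -0.9949, 0.0044], [0.0037, -0.0048, -1.0]] [0.03 0.27 0.05] [-0.05 -0.    0.05] 0.08514014142119224 [-0.21  0.64 -0.47  1.96  0.47  0.64 -1.08]
```

View pics/wrist5.png

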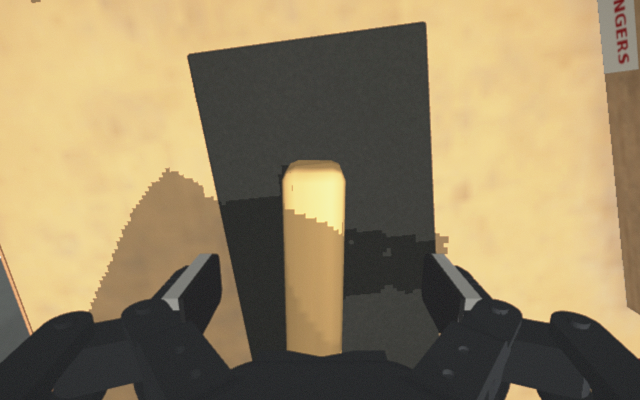

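Request:
apply_moves(dp=[[-0.01, 0.01, 0.03], [0, 0, 0], [0, 0, 0], [0, 0, 0], [0, 0, 0], [0, 0, 0], [0, 0, 0], [0, 0, 0], [0, 0, 0], [0, 0, 0], [0, 0, 0]], twist=[[0, 0, 0], [0, 0, 0], [0, 0, 0], [0, 0, 0], [0, 0, 0], [0, 0, 0], [0, 0, 0], [0, 0, 0], [0, 0, 0], [0, 0, 0], [0, 0, 0]], jaw=[0, 255, 255, 255, 255, 255, 255, 255, 255, 255, 255], grip_force=100)

```text
clock: 6.6
tcp_pos: [0.4982, 0.2497, 0.1842]
orientation: [-3.13, 0.16, -0.013]
contact_force: [-0.0, 0.9, 0.3]
grip_width: 0.0222
```

```bash
python3 snap.py side 6; python3 - <<'E'
import cv2
i=cv2.imread("pics/side6.png")[180:380,250:500];cv2.imwrite("pics/s6z.png",cv2.resize(i,None,fx=3,fy=3))
E
```

```text
6.6 [0.4982 0.2497 0.1842] xaxis [[0.9948, -0.1016, 0.0086], [-0.1017, -0.9948, 0.0066], [0.0079, -0.0074, -0.9999]] [-0.02  0.94  0.32] [-0.05  0.08 -0.02] 0.022232662709556098 [-0.21  0.63 -0.47  1.97  0.47  0.64 -1.09]
```

View pics/s6z.png

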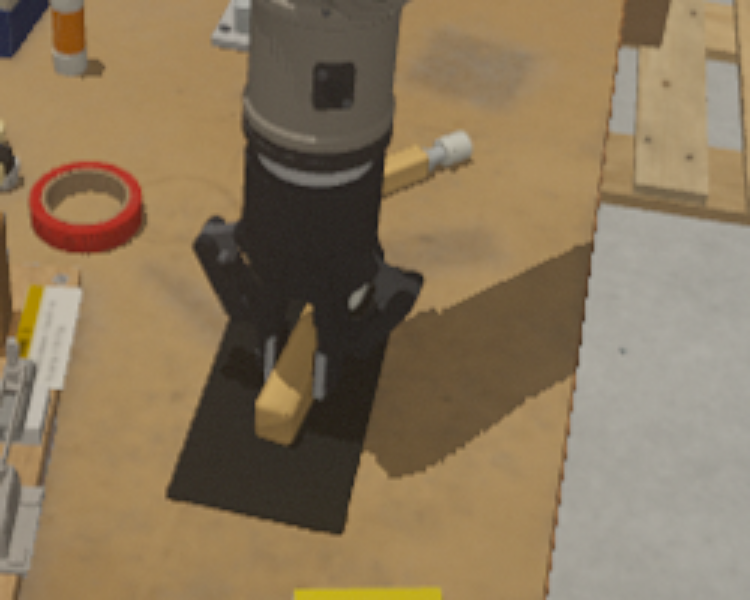

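Request:
apply_moves(dp=[[0, 0, -0.1], [0, 0, -0.3], [0, 0, -0.3], [0, 0, -0.2], [0, 0, 0], [0, 0, 0], [0, 0, 0]], twist=[[0, 0, 0], [0, 0, 0], [0, 0, 0], [0, 0, 0], [-0.003, -0.004, -0.045], [0, 0, 0], [0, 0, 0]], jaw=[255, 255, 255, 255, 255, 255, 255])

```text
clock: 7.35
tcp_pos: [0.4964, 0.2487, 0.2995]
orientation: [-3.142, 0.01, 0.002]
contact_force: [-0.5, 0.7, -1.3]
grip_width: 0.0219
```

```bash
python3 snap.py wrist 7; python3 snap.py side 7
```

```text
7.35 [0.4964 0.2487 0.2995] xaxis [[1.0, -0.0063, -0.0012], [-0.0063, -1.0, 0.0001], [-0.0012, -0.0, -1.0]] [-0.47  0.75 -1.34] [0.02 0.03 0.05] 0.021898741666396677 [-0.11  0.48 -0.6   1.91  0.34  0.86 -0.89]
7.4 [0.4963 0.2486 0.2992] xaxis [[1.0, -0.0061, -0.0017], [-0.0061, -1.0, -0.0003], [-0.0017, 0.0003, -1.0]] [-1.01 -0.12 -1.64] [ 0.11 -0.01  0.03] 0.022258147366492363 [-0.11  0.48 -0.6   1.91  0.34  0.86 -0.89]
```

View pics/wrist7.png

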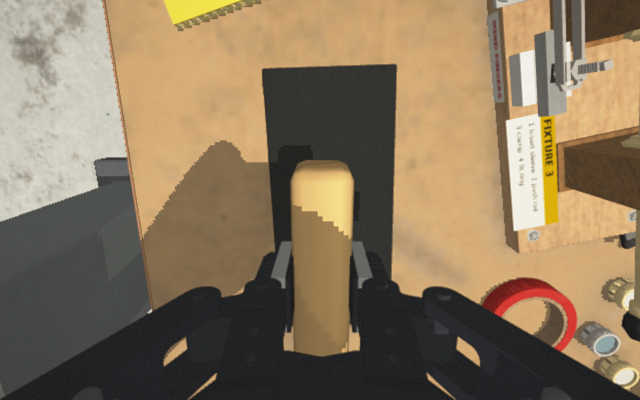

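View pics/side7.png

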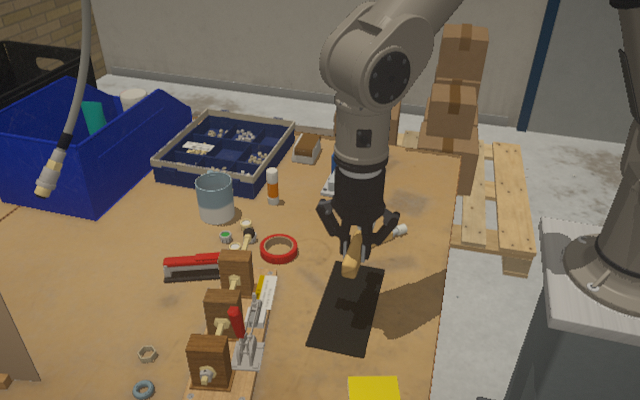

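Request:
apply_moves(dp=[[0.144, 0.3, 0], [0.144, 0.3, 0], [0.144, 0.3, 0], [0.144, 0.3, 0], [0.144, 0.3, 0], [0.144, 0.3, 0], [0, 0, 0], [0, 0, 0.2], [0, 0, 0.2], [0, 0, 0], [0, 0, 0]], twist=[[0, 0, 0], [0, 0, 0], [0, 0, 0], [0, 0, 0], [0, 0, 0], [0, 0, 0], [0, 0, 0], [0, 0, 0], [0, 0, 0], [0, 0, 0], [0, 0, 0]], jaw=[255, 255, 255, 255, 255, 255, 255, 255, 255, 255, 255])

```text
clock: 8.55
tcp_pos: [0.5996, 0.0244, 0.2422]
orientation: [3.141, -0.023, -0.021]
contact_force: [0.9, 0.2, -1.3]
grip_width: 0.0223
```

```bash
python3 snap.py side 8; python3 snap.py scene 8; python3 - <<'E'
import cv2,numpy as np
from h import *
for n,(x,y) in dict(side=(280,110),scene=(290,120)).items():
    i=cv2.imread(f"pics/{n}8.png")[y:y+140,x:x+180];cv2.imwrite(f"pics/{n}8z.png",cv2.resize(i,None,fx=4,fy=4))
f=ld("f_wrist7.npz");o=ld("o_7.npz");P=cloud(f,o);z=f["z_map"]
for y in np.arange(.25,.32,.01):
    m=(abs(P[...,1]-y)<.005)&(abs(P[...,0]-.496)<.018)&(P[...,2]>.1)&(P[...,2]<.18)&(z>0)
    if m.sum()>20:print(y,m.sum(),np.percentile(P[m][:,2],[5,50,90]).round(4),P[m][:,0].min().round(4),P[m][:,0].max().round(4))
E
```

```text
8.55 [0.5996 0.0244 0.2422] xaxis [[0.9998, -0.0148, -0.0136], [-0.0148, -0.9999, -0.0002], [-0.0136, 0.0004, -0.9999]] [ 0.85  0.2  -1.32] [-0.02 -0.02 -0.  ] 0.02225806399103555 [ 0.23  0.61 -0.51  1.83  0.38  0.82 -0.48]
8.6 [0.5994 0.0244 0.2421] xaxis [[0.9998, -0.0146, -0.0139], [-0.0146, -0.9999, -0.0003], [-0.0139, 0.0005, -0.9999]] [-0.15  0.2  -1.61] [ 0.05  0.05 -0.03] 0.02205396825021517 [ 0.23  0.61 -0.51  1.83  0.38  0.82 -0.48]
0.25 1930 [0.1471 0.1491 0.166 ] 0.4846 0.5111
0.26 3626 [0.1391 0.1496 0.1747] 0.478 0.514
0.27 1501 [0.1456 0.1484 0.1493] 0.486 0.5099
0.28 1613 [0.1454 0.1484 0.1493] 0.486 0.5102
0.29000000000000004 2031 [0.1301 0.1474 0.1489] 0.4863 0.5099
```

View pics/side8z.png

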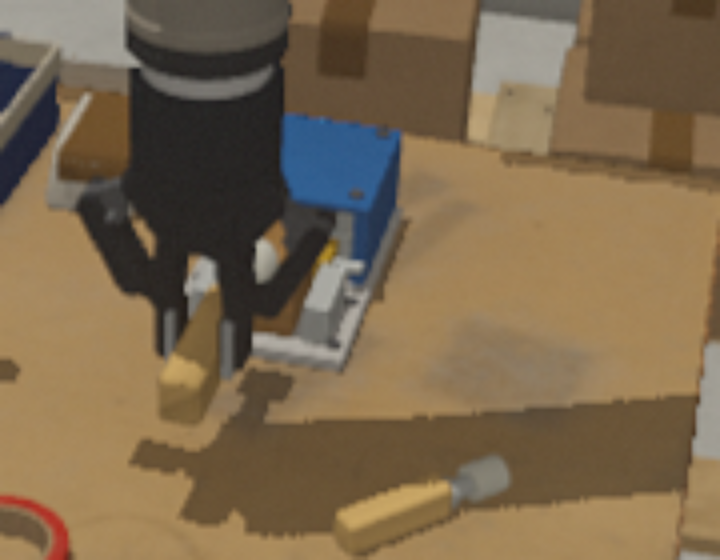

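View pics/scene8z.png

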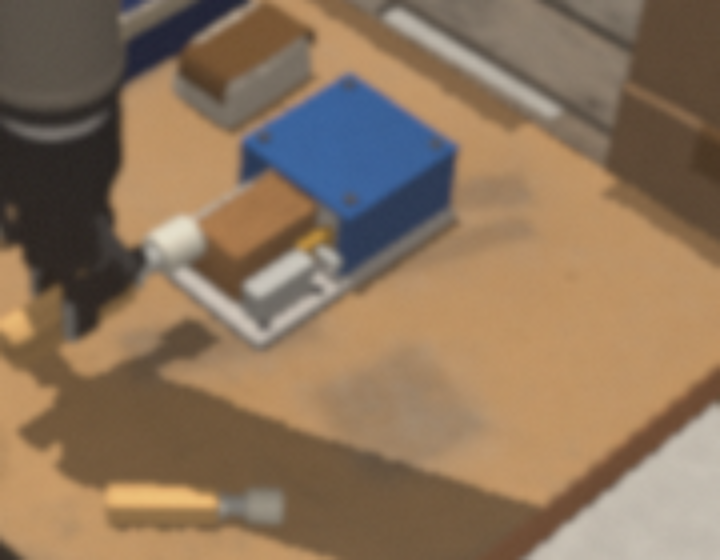

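Request:
apply_moves(dp=[[0, 0, 0], [0, 0, 0], [0, 0, 0.12], [0, 0, 0.12], [0, 0, 0.1], [0, 0, 0], [0, 0, 0]], twist=[[0, 0.0065, -0.007], [0, 0, 0], [0, 0, 0], [0, 0, 0], [0, 0, 0], [0, 0, 0], [0, 0, 0]], jaw=[255, 255, 255, 255, 255, 255, 255])

```text
clock: 9.35
tcp_pos: [0.6004, 0.0254, 0.2004]
orientation: [3.141, 0.004, 0.008]
contact_force: [-0.3, -0.0, -1.8]
grip_width: 0.0223
```

```bash
python3 snap.py scene 9;python3 - <<'E'
import cv2,numpy as np
from h import *
i=cv2.imread(f"pics/scene9.png")[130:230,310:410];cv2.imwrite(f"pics/scene9z.png",cv2.resize(i,None,fx=6,fy=6,interpolation=2))
f=ld("f_scene9.npz");P=cloud(f);z=f["z_map"];c=f["color"].astype(int)
hsv=cv2.cvtColor(f["color"],cv2.COLOR_RGB2HSV).astype(int)
m=(abs(P[...,0]-.6)<.02)&(P[...,1]>-.1)&(P[...,1]<-.03)&(P[...,2]>.02)&(hsv[...,1]<60)&(c.min(-1)>100)
q=P[m];print(len(q),q.min(0),q.max(0),np.median(q,0))
E
```

```text
9.35 [0.6004 0.0254 0.2004] xaxis [[1.0, 0.0022, 0.0053], [0.0023, -1.0, -0.0001], [0.0053, 0.0001, -1.0]] [-0.34 -0.05 -1.84] [-0.01  0.   -0.  ] 0.022338739476780802 [ 0.21  0.66 -0.47  1.85  0.44  0.73 -0.51]
136 [ 0.5849362  -0.09850451  0.03169467] [ 0.61807457 -0.03748782  0.053798  ] [ 0.59438093 -0.05671979  0.04552138]
```

View pics/scene9z.png

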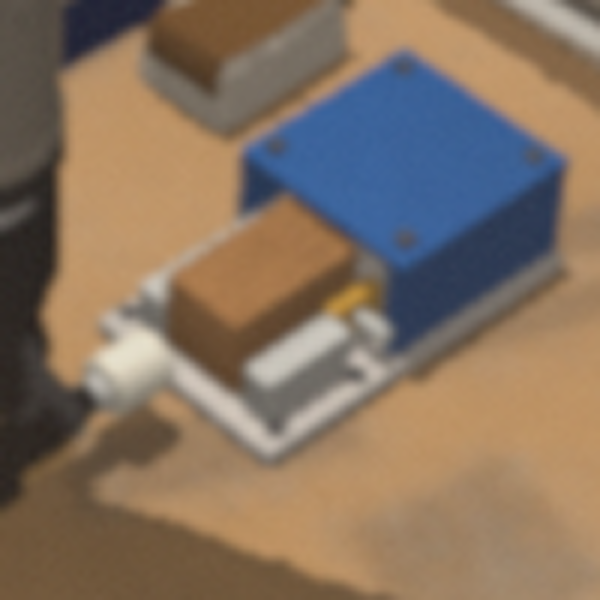

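Request:
apply_moves(dp=[[0, 0.01, 0], [0, 0.01, 0], [0, 0.01, 0], [0, 0.01, 0], [0, 0.01, 0], [0, 0.01, 0], [0, 0.01, 0], [0, 0.01, 0], [0, 0.01, 0], [0, 0.01, 0]], twist=[[0, 0, 0], [0, 0, 0], [0, 0, 0], [0, 0, 0], [0, 0, 0], [0, 0, 0], [0, 0, 0], [0, 0, 0], [0, 0, 0], [0, 0, 0]], jaw=[255, 255, 255, 255, 255, 255, 255, 255, 255, 255])

```text
clock: 10.4
tcp_pos: [0.601, 0.0123, 0.202]
orientation: [3.141, 0.003, 0.012]
contact_force: [0.6, 1.1, -1.6]
grip_width: 0.0223
```

Request:
apply_moves(dp=[[0, 0.007, 0.003], [0, 0.007, 0.003], [0, 0.007, 0.003], [0, 0.007, 0.002], [0, 0.007, 0.001], [0, 0.007, 0.001], [0, 0.006, 0.001], [0, 0.006, 0.001], [0, 0.006, 0.001], [0, 0.006, 0.001]], twist=[[0, 0, 0], [0, 0, 0], [0, 0, 0], [0, 0, 0], [0, 0, 0], [0, 0, 0], [0, 0, 0], [0, 0, 0], [0, 0, 0], [0, 0, 0]], jaw=[255, 255, 255, 255, 255, 255, 255, 255, 255, 255])

```text
clock: 11.4
tcp_pos: [0.6009, 0.0037, 0.1997]
orientation: [3.141, 0.003, 0.012]
contact_force: [-0.1, 0.3, -0.8]
grip_width: 0.0221
```

Request:
apply_moves(dp=[[0, 0.006, 0.001], [0, 0.006, 0.001], [0, 0.006, 0.001], [0, 0.006, 0.001], [0, 0.006, 0.001], [0, 0.006, 0.001], [0, 0.006, 0.001], [0, 0.006, 0.001]], twist=[[0, 0, 0], [0, 0, 0], [0, 0, 0], [0, 0, 0], [0, 0, 0], [0, 0, 0], [0, 0, 0], [0, 0, 0]], jaw=[255, 255, 255, 255, 255, 255, 255, 255])

```text
clock: 12.2
tcp_pos: [0.6012, 0.001, 0.1996]
orientation: [-3.137, -0.007, -0.015]
contact_force: [-1.0, 5.2, 0.1]
grip_width: 0.0222
```

Request:
apply_moves(dp=[[0, 0.007, 0.001], [0, 0.007, 0.001], [0, 0.007, 0.001], [0, 0.007, 0.001], [0, 0.007, 0.001], [0, 0.007, 0.001], [0, 0.007, 0.001], [0, 0.007, 0.001]], twist=[[0, 0, 0], [0, 0, 0], [0, 0, 0], [0, 0, 0], [0, 0, 0], [0, 0, 0], [0, 0, 0], [0, 0, 0]], jaw=[255, 255, 255, 255, 255, 255, 255, 255])

```text
clock: 13.0
tcp_pos: [0.601, -0.002, 0.1995]
orientation: [-3.132, -0.012, -0.016]
contact_force: [-0.9, 5.4, 1.6]
grip_width: 0.022
```

Request:
apply_moves(dp=[[0, 0.009, 0.001], [0, 0.009, 0.001], [0, 0.009, 0.001], [0, 0.009, 0.001], [0, 0.009, 0.001], [0, 0.009, 0.001], [0, 0.009, 0.001], [0, 0.009, 0.001], [0, 0.009, 0.001], [0, 0.009, 0.001]], twist=[[0, -0.002, 0.001], [0, -0.002, 0.001], [0, -0.002, 0.001], [0, 0, 0], [0, 0, 0], [0, 0, 0], [0, 0, 0], [0, 0, 0], [0, 0, 0], [0, 0, 0]], jaw=[255, 255, 255, 255, 255, 255, 255, 255, 255, 255])

```text
clock: 14.0
tcp_pos: [0.6022, -0.0157, 0.1982]
orientation: [-3.134, -0.001, 0.001]
contact_force: [2.0, 2.8, 0.5]
grip_width: 0.0221
```

Request:
apply_moves(dp=[[-0.002, 0.005, 0], [-0.002, 0.005, 0], [-0.002, 0.005, 0], [-0.001, 0.005, 0], [-0.001, 0.005, 0], [0, 0.005, 0]], twist=[[0, 0, 0], [0, 0, 0], [0, 0, 0], [0, 0, 0], [0, 0, 0], [0, 0, 0]], jaw=[255, 255, 255, 255, 255, 255])

```text
clock: 14.6
tcp_pos: [0.6013, -0.0201, 0.198]
orientation: [-3.135, -0.001, 0.001]
contact_force: [1.3, 3.0, 0.4]
grip_width: 0.0222
```

Request:
apply_moves(dp=[[-0.001, 0.005, 0], [-0.001, 0.005, 0], [-0.001, 0.005, 0], [-0.001, 0.005, 0], [-0.001, 0.005, 0], [0, 0.005, 0], [0, 0.005, 0], [0, 0.005, 0]], twist=[[0, 0, 0], [0, 0, 0], [0, 0, 0], [0, 0, 0], [0, 0, 0], [0, 0, 0], [0, 0, 0], [0, 0, 0]], jaw=[255, 255, 255, 255, 255, 255, 255, 255])

```text
clock: 15.4
tcp_pos: [0.6006, -0.0253, 0.1979]
orientation: [-3.135, -0.001, 0.001]
contact_force: [2.1, 2.3, -0.5]
grip_width: 0.0225
```

Request:
apply_moves(dp=[[0, 0.006, -0.001], [0, 0.006, -0.001], [0, 0.006, -0.001], [0, 0.006, 0], [0, 0.006, 0], [0, 0.006, 0], [0, 0.006, 0], [0, 0.006, 0]], twist=[[0, 0, 0], [0, 0, 0], [0, 0, 0], [0, 0, 0], [0, 0, 0], [0, 0, 0], [0, 0, 0], [0, 0, 0]], jaw=[255, 255, 255, 255, 255, 255, 255, 255])

```text
clock: 16.2
tcp_pos: [0.6004, -0.0318, 0.198]
orientation: [-3.135, -0.0, 0.002]
contact_force: [0.5, 2.4, -1.1]
grip_width: 0.0221
```

Request:
apply_moves(dp=[[0, 0.006, 0], [0, 0.006, 0], [0, 0.006, 0], [0, 0.006, 0], [0, 0.006, 0], [0, 0.006, 0], [0, 0.006, 0], [0, 0.006, 0]], twist=[[0, 0, 0], [0, 0, 0], [0, 0, 0], [0, 0, 0], [0, 0, 0], [0, 0, 0], [0, 0, 0], [0, 0, 0]], jaw=[255, 255, 255, 255, 255, 255, 255, 255])

```text
clock: 17.0
tcp_pos: [0.6004, -0.038, 0.198]
orientation: [-3.135, -0.0, 0.002]
contact_force: [0.4, 2.0, -0.8]
grip_width: 0.0221
```

Request:
apply_moves(dp=[[0, 0.006, 0], [0, 0.006, 0], [0, 0.006, 0], [0, 0.006, 0], [0, 0.006, 0], [0, 0.006, 0], [0, 0.006, 0], [0, 0.006, 0]], twist=[[0, 0, 0], [0, 0, 0], [0, 0, 0], [0, 0, 0], [0, 0, 0], [0, 0, 0], [0, 0, 0], [0, 0, 0]], jaw=[255, 255, 255, 255, 255, 255, 255, 255])

```text
clock: 17.8
tcp_pos: [0.6002, -0.0417, 0.1982]
orientation: [-3.131, -0.003, 0.002]
contact_force: [0.2, 5.1, 0.8]
grip_width: 0.0221
```

Request:
apply_moves(dp=[[0, 0.006, 0], [0, 0.006, 0], [0, 0.006, 0], [0, 0.006, 0]], twist=[[0, 0, 0], [0, 0, 0], [0, 0, 0], [0, 0, 0]], jaw=[255, 255, 255, 255])

```text
clock: 18.2
tcp_pos: [0.6001, -0.0422, 0.1984]
orientation: [-3.128, -0.006, 0.002]
contact_force: [0.1, 5.5, -0.1]
grip_width: 0.022
```

Request:
apply_moves(dp=[[0, 0.009, 0], [0, 0.009, 0], [0, 0.009, 0]], twist=[[0, 0, 0], [0, 0, 0], [0, 0, 0]], jaw=[255, 255, 255])

```text
clock: 18.5
tcp_pos: [0.5999, -0.0428, 0.1987]
orientation: [-3.125, -0.009, 0.002]
contact_force: [0.4, 5.0, 0.2]
grip_width: 0.0219
```

Request:
apply_moves(dp=[[0, 0.009, 0], [0, 0.009, 0], [0, 0.009, 0], [0, 0.009, 0]], twist=[[-0.001, 0, 0], [-0.001, 0, 0], [-0.001, 0, 0], [-0.001, 0, 0]], jaw=[255, 255, 255, 255])

```text
clock: 18.9
tcp_pos: [0.5996, -0.0424, 0.1988]
orientation: [-3.127, -0.014, 0.002]
contact_force: [1.4, 7.3, -1.3]
grip_width: 0.022
```

```bash
python3 snap.py side 10; python3 snap.py scene 10; python3 - <<'E'
import cv2
i=cv2.imread(f"pics/scene10.png")[130:230,310:410];cv2.imwrite(f"pics/scene10z.png",cv2.resize(i,None,fx=6,fy=6,interpolation=2))
E
```

```text
18.9 [ 0.5996 -0.0424  0.1988] xaxis [[1.0, 0.009, -0.0015], [0.009, -0.9998, 0.015], [-0.0014, -0.015, -0.9999]] [ 1.41  7.32 -1.32] [ 1.36 -0.16  0.02] 0.022049731379864025 [ 0.33  0.67 -0.49  1.85  0.43  0.73 -0.38]
18.95 [ 0.5996 -0.0424  0.1988] xaxis [[1.0, 0.0091, -0.0014], [0.0091, -0.9998, 0.0149], [-0.0013, -0.0149, -0.9999]] [ 2.05  5.72 -0.97] [ 1.36 -0.12  0.02] 0.021859137453229 [ 0.33  0.67 -0.49  1.85  0.43  0.73 -0.38]
```

View pics/scene10z.png

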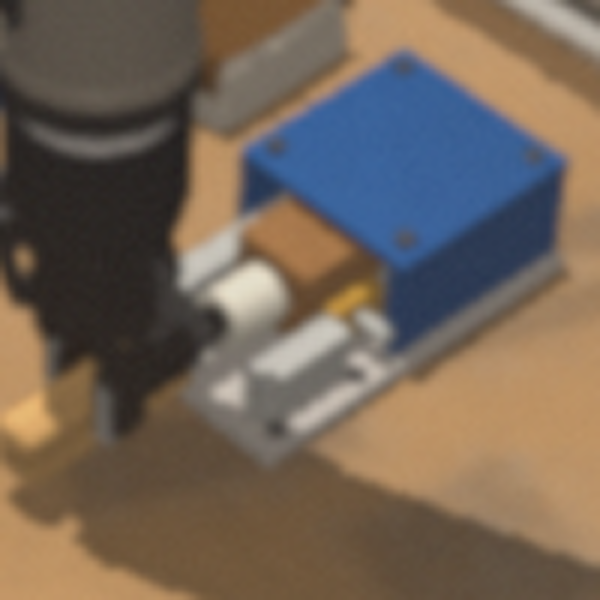

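Request:
apply_moves(dp=[[0, 0.012, 0], [0, 0.012, 0], [0, 0.012, 0]], twist=[[-0.002, 0, 0.001], [-0.002, 0, 0.001], [-0.002, 0, 0.001]], jaw=[255, 255, 255])

```text
clock: 19.3
tcp_pos: [0.5996, -0.0416, 0.1986]
orientation: [-3.132, -0.01, 0.0]
contact_force: [1.5, 8.3, -2.9]
grip_width: 0.0223
```

```bash
python3 -c "
from bench import r
o=r.get_obs();print(o['contact_force'],o['moment'],o['moment'][0]/.165,o['tcp_pos'],o['orientation'])"
```

```text
[ 1.45900342  8.29880697 -2.86935949] [ 1.74434061 -0.25676129  0.05016151] 10.571761289471134 [ 0.59961666 -0.04164964  0.19864813] [-3.13178290e+00 -1.00242719e-02  3.48698849e-04]
```

Request:
apply_moves(dp=[[0, 0.016, 0], [0, 0.017, 0], [0, 0.017, 0]], twist=[[-0.002, 0, 0.001], [-0.002, 0, 0.001], [-0.002, 0, 0.001]], jaw=[255, 255, 255])

```text
clock: 19.6
tcp_pos: [0.5995, -0.0411, 0.1983]
orientation: [-3.135, -0.008, -0.001]
contact_force: [1.4, 8.6, -2.0]
grip_width: 0.0224
```

```bash
python3 -c "
from bench import r
o=r.get_obs();print(o['contact_force'],o['moment'],o['moment'][0]/.165,o['tcp_pos'],o['orientation'])"
```

```text
[ 1.41805362  8.59781709 -2.04037026] [ 2.00565525 -0.22269969  0.0092601 ] 12.1554863798217 [ 0.59953588 -0.04113213  0.19829928] [-3.13511824e+00 -8.04063271e-03 -1.35263513e-03]
```

Request:
apply_moves(dp=[[0, 0.02, 0], [0, 0.022, 0], [0, 0.022, 0]], twist=[[-0.002, 0, 0], [-0.002, 0, 0], [-0.002, 0, 0]], jaw=[255, 255, 255])

```text
clock: 19.9
tcp_pos: [0.5991, -0.0409, 0.198]
orientation: [-3.136, -0.017, -0.002]
contact_force: [-0.0, 10.1, -1.7]
grip_width: 0.0223
```

```bash
python3 -c "
from bench import r
o=r.get_obs();print(o['contact_force'],o['moment'],o['moment'][0]/.165,o['tcp_pos'],o['orientation'])"
```

```text
[-0.02675692 10.14096716 -1.66030697] [ 2.22320652 -0.00600326 -0.05254908] 13.473978890580728 [ 0.59913234 -0.04090275  0.19800418] [-3.13648099e+00 -1.65883026e-02 -1.72350239e-03]
```

Request:
apply_moves(dp=[[0.003, 0.026, 0], [0.003, 0.028, 0], [0.002, 0.028, 0]], twist=[[-0.002, 0, 0.002], [-0.002, 0, 0.002], [-0.002, 0, 0.002]], jaw=[255, 255, 255])

```text
clock: 20.2
tcp_pos: [0.5997, -0.0411, 0.198]
orientation: [-3.136, -0.007, -0.002]
contact_force: [0.7, 12.4, -0.9]
grip_width: 0.0221
```

```bash
python3 -c "
from bench import r
o=r.get_obs();print(o['contact_force'],o['moment'],o['moment'][0]/.165,o['tcp_pos'],o['orientation'])"
```

```text
[ 0.65959459 12.42627598 -0.93158681] [ 2.4640978  -0.04187077 -0.01949378] 14.93392603731813 [ 0.59966379 -0.04106677  0.19801786] [-3.13559875e+00 -6.97540918e-03 -2.34215655e-03]
```

Request:
apply_moves(dp=[[0, 0.032, 0], [0, 0.032, 0], [0, 0.032, 0], [0, 0.032, 0]], twist=[[-0.0025, 0, 0.001], [-0.0025, 0, 0.001], [-0.0025, 0, 0.001], [-0.0025, 0, 0.001]], jaw=[255, 255, 255, 255])

```text
clock: 20.6
tcp_pos: [0.5992, -0.0411, 0.1981]
orientation: [-3.135, -0.011, -0.004]
contact_force: [1.0, 12.5, -1.5]
grip_width: 0.0222
```

```bash
python3 -c "
from bench import r
o=r.get_obs();print(o['contact_force'],o['moment'],o['moment'][0]/.165,o['tcp_pos'],o['orientation'])"
```

```text
[ 0.97589441 12.54817879 -1.53356043] [ 2.77152958 -0.02510701 -0.08849728] 16.797148987957126 [ 0.59916362 -0.04112801  0.19814871] [-3.13539381 -0.01105083 -0.00448105]
```

Request:
apply_moves(dp=[[0.002, 0.034, 0], [0.002, 0.034, 0], [0, 0.034, 0], [0, 0.034, 0], [0, 0.034, 0], [0, 0.034, 0]], twist=[[-0.0025, 0, 0.002], [-0.0025, 0, 0.001], [-0.0025, 0, 0.001], [-0.0025, 0, 0.001], [-0.0025, 0, 0.001], [-0.0025, 0, 0.001]], jaw=[255, 255, 255, 255, 255, 255])

```text
clock: 21.2
tcp_pos: [0.5987, -0.0414, 0.1982]
orientation: [-3.134, -0.015, -0.007]
contact_force: [-0.2, 12.9, -2.0]
grip_width: 0.0221
```

```bash
python3 -c "
from bench import r
o=r.get_obs();print(o['contact_force'],o['moment'],o['moment'][0]/.165,o['tcp_pos'],o['orientation'],o['tau'])"
```

```text
[-0.20557351 12.8668018  -1.9772295 ] [ 2.8579367  -0.01308344 -0.08987029] 17.32082850707069 [ 0.59869463 -0.04140391  0.19823741] [-3.13352003 -0.015389   -0.00681043] [  7.84160882 -60.80151558   1.01139855 -19.77422118   2.63272561
   1.6038955    0.09011571]
```

Request:
apply_moves(dp=[[0.004, 0.039, 0], [0.004, 0.039, 0], [0.003, 0.039, 0], [0.002, 0.039, 0], [0.002, 0.039, 0], [0.002, 0.039, 0]], twist=[[-0.0027, 0, 0.002], [-0.0027, 0, 0.002], [-0.0027, 0, 0.002], [-0.0027, 0, 0.002], [-0.0027, 0, 0.001], [-0.0027, 0, 0.001]], jaw=[255, 255, 255, 255, 255, 255])

```text
clock: 21.8
tcp_pos: [0.599, -0.042, 0.1983]
orientation: [-3.13, -0.013, -0.006]
contact_force: [-1.0, 14.8, -1.0]
grip_width: 0.0223
```

```bash
python3 -c "
from bench import r
o=r.get_obs();print(o['contact_force'],o['moment'],o['moment'][0]/.165,o['tcp_pos'],o['orientation'],o['tau'][0])"
```

```text
[-0.99711946 14.8435177  -1.03061343] [ 2.97482731  0.23988911 -0.18622218] 18.0292564510679 [ 0.59903912 -0.04197781  0.19832313] [-3.13023076 -0.01274941 -0.00604156] 8.589711785316467
```

Request:
apply_moves(dp=[[0.002, 0.039, 0], [0.002, 0.039, 0], [0.002, 0.039, 0], [0.002, 0.039, 0], [0.002, 0.039, 0], [0.002, 0.039, 0], [0.002, 0.039, 0]], twist=[[-0.0028, 0, 0.001], [-0.0028, 0, 0.001], [-0.0028, 0, 0.001], [-0.0028, 0, 0.001], [-0.0028, 0, 0.001], [-0.0028, 0, 0.001], [-0.0028, 0, 0.001]], jaw=[255, 255, 255, 255, 255, 255, 255])

```text
clock: 22.5
tcp_pos: [0.5985, -0.0424, 0.1986]
orientation: [-3.128, -0.025, -0.004]
contact_force: [-1.3, 15.1, -0.6]
grip_width: 0.0215
```

```bash
python3 -c "
from bench import r
o=r.get_obs();print(o['contact_force'],o['moment'],o['moment'][0]/.2,o['tcp_pos'],o['orientation'],o['tau'][0])"
```

```text
[-1.26912199 15.13848149 -0.64295443] [ 3.05162432  0.21020773 -0.17758228] 15.258121589230617 [ 0.59852725 -0.04235367  0.19857842] [-3.12774074 -0.02470009 -0.00401328] 8.611103296279907
```

Request:
apply_moves(dp=[[0.004, 0.039, 0], [0.004, 0.039, 0], [0.002, 0.039, 0], [0.002, 0.039, 0], [0.002, 0.039, 0], [0.002, 0.039, 0]], twist=[[-0.0028, 0, 0.002], [-0.0028, 0, 0.002], [-0.0028, 0, 0.002], [-0.0028, 0, 0.001], [-0.0028, 0, 0.001], [-0.0028, 0, 0.001]], jaw=[255, 255, 255, 255, 255, 255])

```text
clock: 23.1
tcp_pos: [0.5987, -0.0426, 0.1987]
orientation: [-3.126, -0.025, -0.002]
contact_force: [-0.7, 14.3, 0.8]
grip_width: 0.0223
```

```bash
python3 -c "
from bench import r
o=r.get_obs();print(o['contact_force'],o['moment'],o['moment'][0]/.2,o['tcp_pos'],o['orientation'],o['tau'][0])"
```

```text
[-0.73746819 14.26083274  0.83002881] [ 3.00272733  0.20126849 -0.22163313] 15.013636630438665 [ 0.59868536 -0.04263415  0.19873846] [-3.12565952e+00 -2.48902106e-02 -2.45605280e-03] 8.623723983764648
```

The press held at about 15 N for over 1.5 s with no further motion. Now I'll back off.

Request:
apply_moves(dp=[[0, 0, 0], [0, -0.05, 0], [0, -0.15, 0], [0, -0.3, 0], [0, -0.3, -0.03], [0, -0.1, -0.3], [0, 0, -0.3], [0, 0, 0]], twist=[[0, 0, 0], [0, 0, 0], [0, 0, 0], [0, 0, 0], [0, 0, 0], [0, 0, 0], [0, 0, 0], [0, 0, 0]], jaw=[255, 255, 255, 255, 255, 255, 255, 255])

```text
clock: 23.9
tcp_pos: [0.596, 0.0608, 0.2743]
orientation: [-3.139, -0.008, 0.014]
contact_force: [0.3, -0.2, -1.2]
grip_width: 0.0218
```

```bash
python3 snap.py scene 11; python3 snap.py side 11; python3 - <<'E'
import cv2
from h import *
i=cv2.imread(f"pics/scene11.png")[130:250,290:410];cv2.imwrite(f"pics/scene11z.png",cv2.resize(i,None,fx=5,fy=5,interpolation=2))
for n in ["scene","side"]:
    f=ld(f"f_{n}11.npz");P=cloud(f);hsv=cv2.cvtColor(f["color"],cv2.COLOR_RGB2HSV).astype(int)
    m=(abs(P[...,2]-.0545)<.005)&(abs(P[...,0]-.6)<.03)&(P[...,1]<-.09)&(P[...,1]>-.2)&(hsv[...,0]<20)&(hsv[...,1]>80)
    if m.sum():print(n,m.sum(),np.percentile(P[m],[1,99],axis=0))
E
```

```text
23.9 [0.596  0.0608 0.2743] xaxis [[0.9999, 0.0051, -0.009], [0.0051, -1.0, 0.0026], [-0.009, -0.0026, -1.0]] [ 0.33 -0.19 -1.23] [ 0.06 -0.12  0.01] 0.021787790618267324 [ 0.2   0.56 -0.53  1.82  0.36  0.87 -0.5 ]
23.95 [0.5952 0.0603 0.2722] xaxis [[0.9999, 0.0047, -0.0119], [0.0048, -1.0, 0.0022], [-0.0118, -0.0022, -0.9999]] [-0.11  0.51 -0.74] [ 0.1  -0.05 -0.04] 0.022244076726098308 [ 0.2   0.57 -0.53  1.82  0.36  0.86 -0.5 ]
scene 169 [[ 0.57331168 -0.17328714  0.0495478 ]
 [ 0.61979036 -0.13933854  0.0588495 ]]
side 29 [[ 0.59696365 -0.16976057  0.04986559]
 [ 0.61145243 -0.13794103  0.05400653]]
```

View pics/scene11z.png

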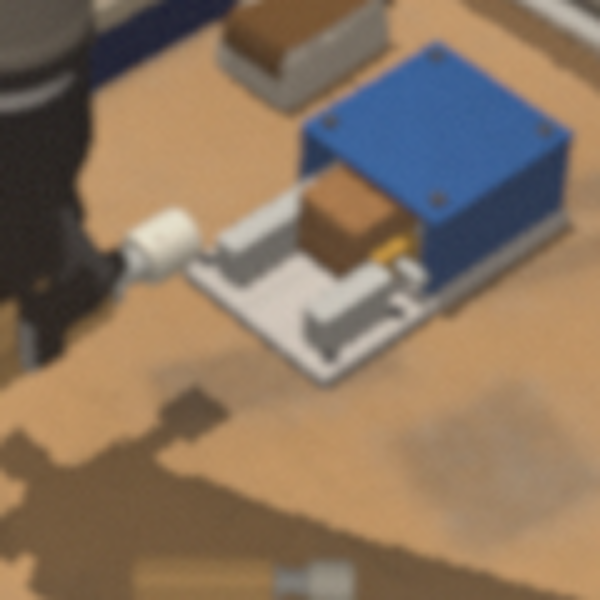

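Request:
apply_moves(dp=[[0, 0, 0], [0, 0, 0], [-0.145, -0.315, 0], [-0.145, -0.315, 0], [-0.145, -0.315, 0], [-0.145, -0.315, 0], [-0.145, -0.315, 0], [0, 0, 0], [0, 0, 0], [0, 0, 0]], twist=[[-0.001, 0.0057, 0.002], [0, 0, 0], [0, 0, 0], [0, 0, 0], [0, 0, 0], [0, 0, 0], [0, 0, 0], [0, 0, 0], [0, 0, 0], [0, 0, 0]], jaw=[255, 255, 255, 255, 255, 255, 255, 255, 255, 255])

```text
clock: 25.0
tcp_pos: [0.5048, 0.2461, 0.2584]
orientation: [3.131, -0.022, -0.027]
contact_force: [0.2, -0.3, -1.7]
grip_width: 0.0221
```

```bash
python3 snap.py wrist 12; python3 - <<'E'
from h import *
f=ld("f_wrist12.npz");o=ld("o_12.npz");P=cloud(f,o);z=f["z_map"]
for y in np.arange(.25,.32,.01):
    m=(abs(P[...,1]-y)<.005)&(abs(P[...,0]-o["tcp_pos"][0])<.018)&(P[...,2]>.08)&(P[...,2]<.18)&(z>0)
    if m.sum()>20:print(y,m.sum(),np.percentile(P[m][:,2],[5,50,90]).round(4),P[m].min(0).round(4),P[m].max(0).round(4))
E
```

```text
25.0 [0.5048 0.2461 0.2584] xaxis [[0.9997, -0.0139, -0.0176], [-0.014, -0.9998, -0.0107], [-0.0174, 0.0109, -0.9998]] [ 0.23 -0.25 -1.74] [-0.06 -0.05  0.01] 0.02207868157313883 [-0.14  0.54 -0.55  1.91  0.38  0.81 -0.91]
0.25 2605 [0.1061 0.1088 0.1589] [0.4884 0.245  0.088 ] [0.5227 0.255  0.1718]
0.26 14349 [0.107  0.1646 0.1746] [0.4868 0.255  0.0885] [0.5228 0.265  0.18  ]
0.27 1683 [0.1048 0.1075 0.109 ] [0.4868 0.265  0.102 ] [0.5217 0.275  0.18  ]
0.28 1640 [0.1043 0.1072 0.1082] [0.4924 0.275  0.1018] [0.5164 0.285  0.1094]
0.29000000000000004 1356 [0.0865 0.1052 0.1073] [0.4928 0.285  0.0823] [0.5162 0.2908 0.109 ]
```

View pics/wrist12.png

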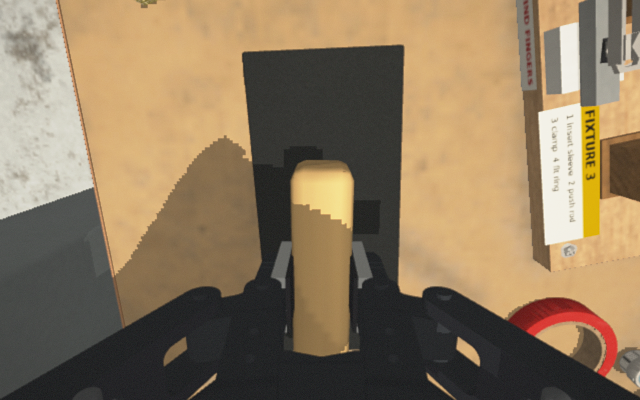

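Request:
apply_moves(dp=[[0, 0, 0], [0, 0, 0], [0.01, -0.04, 0.15], [0, 0, 0.18], [0, 0, 0.12], [0, 0, 0], [0, 0, 0]], twist=[[0.005, 0.0084, -0.006], [0, 0, 0], [0, 0, 0], [0, 0, 0], [0, 0, 0], [0, 0, 0], [0, 0, 0]], jaw=[255, 255, 255, 255, 255, 255, 255])

```text
clock: 25.75
tcp_pos: [0.509, 0.2458, 0.1989]
orientation: [3.139, -0.016, 0.002]
contact_force: [-0.4, -0.3, -0.6]
grip_width: 0.022
```

```bash
python3 snap.py side 13;python3 - <<'E'
import cv2
i=cv2.imread("pics/side13.png")[220:370,280:430];cv2.imwrite("pics/s13z.png",cv2.resize(i,None,fx=4,fy=4))
E
```

```text
25.75 [0.509  0.2458 0.1989] xaxis [[0.9999, -0.0101, 0.0014], [-0.0101, -0.9999, -0.0022], [0.0014, 0.0022, -1.0]] [-0.39 -0.33 -0.63] [0.07 0.05 0.03] 0.02204549324578764 [-0.18  0.63 -0.5   1.94  0.46  0.69 -0.97]
```

View pics/s13z.png

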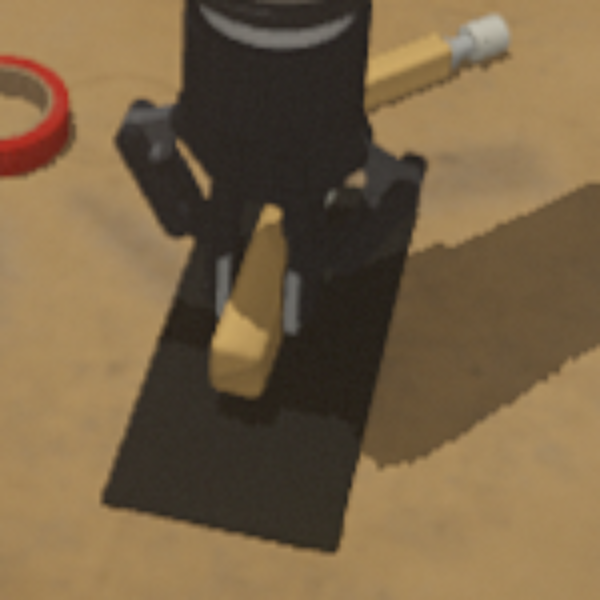

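Request:
apply_moves(dp=[[0, -0.03, 0.04], [0, 0, 0.04], [0, 0, 0.02], [0, 0, 0]], twist=[[0, 0, 0], [0, 0, 0], [0, 0, 0], [0, 0, 0]], jaw=[255, 255, 255, 255])

```text
clock: 26.2
tcp_pos: [0.5096, 0.2505, 0.1878]
orientation: [3.141, -0.016, 0.007]
contact_force: [0.3, 0.9, -2.3]
grip_width: 0.0221
```

Request:
apply_moves(dp=[[0, 0, 0.015], [0, 0, 0.015], [0, 0, 0.012], [0, 0, 0]], twist=[[0, 0, 0], [0, 0, 0], [0, 0, 0], [0, 0, 0]], jaw=[255, 255, 255, 255])

```text
clock: 26.6
tcp_pos: [0.5099, 0.2507, 0.1848]
orientation: [3.14, -0.016, 0.009]
contact_force: [0.7, 0.9, -2.4]
grip_width: 0.0219
```

Request:
apply_moves(dp=[[0, 0, 0.008], [0, 0, 0.008], [0, 0, 0.008]], twist=[[0, 0, 0], [0, 0, 0], [0, 0, 0]], jaw=[255, 255, 255])

```text
clock: 26.9
tcp_pos: [0.5099, 0.2509, 0.1842]
orientation: [3.139, -0.017, 0.011]
contact_force: [-4.1, -2.7, 14.1]
grip_width: 0.0221
```

Request:
apply_moves(dp=[[0, 0, 0], [0, 0, 0], [0, 0, 0], [0, 0, 0], [0, 0, 0], [0, 0, 0], [0, 0, 0], [0, 0, 0], [0, 0, 0], [0, 0, 0], [0, 0, 0]], twist=[[0, 0, 0], [0, 0, 0], [0, 0, 0], [0, 0, 0], [0, 0, 0], [0, 0, 0], [0, 0, 0], [0, 0, 0], [0, 0, 0], [0, 0, 0], [0, 0, 0]], jaw=[170, 150, 130, 100, 60, 0, 0, 0, 0, 0, 0], grip_force=20)

```text
clock: 28.0
tcp_pos: [0.5103, 0.2509, 0.1838]
orientation: [3.14, -0.017, 0.012]
contact_force: [0.2, -0.4, 0.3]
grip_width: 0.0853
```

Request:
apply_moves(dp=[[0, 0, -0.15], [0, 0, -0.3], [0, 0, -0.35], [0, 0, -0.35], [0, 0, -0.2], [0, 0, 0], [0, 0, 0]], twist=[[0, 0, 0], [0, 0, 0], [0, 0, 0], [0, 0, 0], [0, 0, 0], [0, 0, 0], [0, 0, 0]], jaw=[0, 0, 0, 0, 0, 0, 0])

```text
clock: 28.7
tcp_pos: [0.5085, 0.251, 0.3507]
orientation: [3.138, -0.016, 0.007]
contact_force: [0.8, 0.9, -0.7]
grip_width: 0.0852
```

```bash
python3 snap.py wrist 14; python3 snap.py scene 14; python3 - <<'E'
from h import *
f=ld("f_wrist14.npz");import numpy as np
o=ld("o_14.npz");P=cloud(f,o);z=f["z_map"]
hsv=cv2.cvtColor(f["color"],cv2.COLOR_RGB2HSV).astype(int)
m=(abs(P[...,0]-.505)<.045)&(abs(P[...,1]-.225)<.12)&(z>0)&(P[...,2]>.012)&(P[...,2]<.06)
q=P[m];print("bar",cv2.minAreaRect((q[:,:2]*1000).astype(np.float32)),np.percentile(q[:,2],[5,50,98]))
f=ld("f_scene14.npz");P=cloud(f);hsv=cv2.cvtColor(f["color"],cv2.COLOR_RGB2HSV).astype(int)
m=(abs(P[...,2]-.0545)<.005)&(abs(P[...,0]-.6)<.03)&(P[...,1]<-.09)&(P[...,1]>-.2)&(hsv[...,0]<20)&(hsv[...,1]>80)
print(np.percentile(P[m],[1,99],axis=0))
E
```

```text
28.7 [0.5085 0.251  0.3507] xaxis [[0.9999, -0.0103, 0.0047], [-0.0103, -0.9999, -0.0033], [0.0048, 0.0032, -1.0]] [ 0.77  0.85 -0.67] [0.05 0.01 0.01] 0.08518333941901804 [-0.09  0.42 -0.61  1.84  0.3   0.96 -0.84]
28.75 [0.5085 0.2511 0.3505] xaxis [[0.9999, -0.0101, 0.0045], [-0.0101, -0.9999, -0.0032], [0.0045, 0.0032, -1.0]] [-0.71  0.27  0.67] [ 0.03 -0.02  0.02] 0.08529861552208257 [-0.09  0.43 -0.61  1.84  0.3   0.96 -0.84]
bar ((512.5582275390625, 223.42955017089844), (146.7700653076172, 27.697263717651367), 89.1108169555664) [0.02409159 0.03272099 0.03479   ]
[[ 0.57317593 -0.17443594  0.05002763]
 [ 0.61800966 -0.14021969  0.05851217]]
```

View pics/wrist14.png

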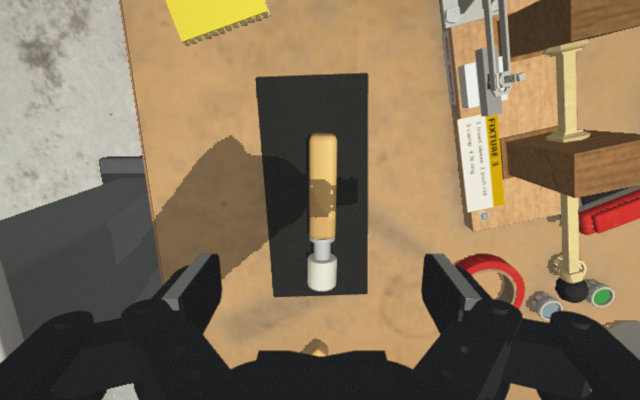

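View pics/scene14.png

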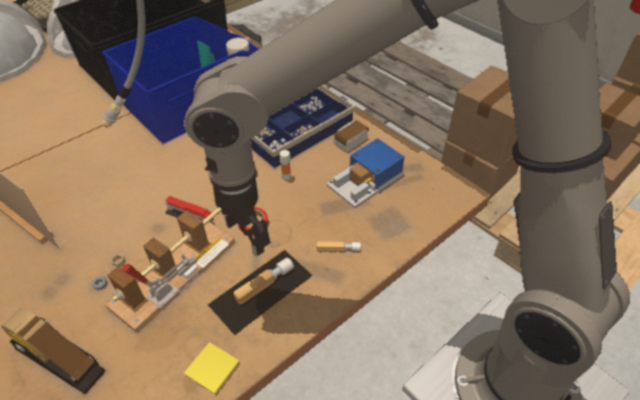

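The bar lies flat on the mat with its middle at about (0.513,0.235), against a mat centre of (0.507,0.237). The block is still home with its rear at y≈−0.14, and the gripper is clear of everything.

```bash
python3 -c "
from bench import r
print(r.hand_in(), r.get_obs()['clock'])"
```

```text
the job is handed in; nothing more can be done
the job is handed in; nothing more can be done
```

I pushed the block about 41 mm home with the large tapping bar, seated it against the stop, laid the bar back on its mat and handed in at about 29 s. The hand-in gave no verdict.

- **Finding the stop:** The block stopped moving while the push force rose past the drag. I measured about 2–5 N of drag, and the block stayed put as the force climbed past 8 N.
- **Seating press:** The wrist read 14.3–15.1 N at the ends of the press calls, held for over a second. The moment and joint-torque estimates gave about 14–15 N on the same press. The highest reading was 15.1 N, but the force was only read at the end of each call.
- **Speed:** One 1 s stretch averaged about 13.7 mm/s, over the 10 mm/s you asked for. It came early, about 3–17 mm into the travel and well before the stop. I slowed to about 8 mm/s or less after that, and the stop was met at under 8 mm/s.
- **Last checks:**
  - The block's rear face is at y ≈ −0.14 and still projects about 29 mm from the mouth.
  - The bar lies flat, its middle about 6 mm across and 2 mm along from the mat centre.
  - The gripper is open and clear, and nothing else in the last pictures looked disturbed.

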